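Hold the spring clip open astride the reading chart

TASK

First slide the stand's jaw shut, gently, until it bears on the foot of the reading chart and the foot is squeezed snug between the two jaws. Then take the steel spring clip off its rest, squeeze it wide open and lower it over the middle of the chart's top edge, so that the gaping jaws straddle the edge, one either side, with neither touching the chart, ready for a colleague to slip in a result card. Finish holding it there, squeezed open; don't knock over the chart or disturb the mug, the cup and the jar.

Things in the scene. Friction and masses are not known exactly. Their poses are not given: they have to be found in the camera images.
- stand: Fixed chart stand: grey base plate 180 (x) x 110 (y) x 10 mm, from x = -105 to +75 mm. Origin on the bench; its x axis is the direction in which the sliding jaw shuts. A fixed aluminium jaw stands across it, inner face at x = +50 mm, top 38 mm above the bench. The chart's foot stands on the base plate between the two jaws.
- jaw (a joint): Travel (m) of the sliding aluminium jaw along the stand's +x: 0 fully open, stop at 0.060. Its face (90 mm wide, top 32 mm above the bench) is at stand x = -20 mm + travel: with the 24 mm foot snug against the fixed jaw it reads 0.046. Starts at 0 to 0.015. Sliding friction 3 N, no spring: it stays, and keeps pressing, where left.
- jaw_post (a point): Point on the black push post at the rear of the sliding jaw, in the middle of the post's rear (-x of the stand) face, 37 mm above the bench. The post is an upright slab 10 mm (x) x 44 mm (y), its top 52 mm above the bench; push its rear face along the stand's +x. It rides with the jaw, 64 mm behind the jaw's face.
- chart: Loose white reading chart, pale swatches on its -x side: upright plate 4 mm thick (x), 90 mm wide (y), on a grey foot 24 (x) x 90 (y) x 16 mm high; 0.12 to 0.21 kg. Origin under the foot's centre; x is the plate's normal, y along its top edge, z up. Top edge 100 mm above the origin. Starts loose between the jaws; the sliding jaw pushes it along.
- chart_top (a point): Middle of the chart's top edge, 110 mm above the bench.
- rest: Fixed clip rest: wooden foot 80 (x) x 110 (y) x 10 mm, with an upright steel fin 4 mm thick (x), 80 mm long (y), its top 75 mm above the bench. Origin on the bench under the middle.
- clip: Loose steel spring clip, about 80 g: two halves on a pivot pin. Origin on the pin, y along it (clip 40 mm wide); frame of half a, on the +x side. Starts biting the rest's fin 12 mm deep, pivot 98 mm above the bench. Two tabs rise in a V to rolled edges; jaws hang down, tips 35 mm below the pivot. Pinch the rolled edges together along x, from above: the jaws spread. Let go: they snap shut.
- clip_b (a joint): Opening angle (rad) of the clip's half b against half a. 0: jaws parted 4 mm, as on the fin, 56 mm over the rolled edges; -0.11: shut; 0.62: widest (stop). Spring 0.5 N m/rad: needs about 4 N at each rolled edge to begin, 11 N near the stop. At 0.55 the jaws part 23 mm and the clip measures about 31 mm over its rolled edges.
- tip_a (a point): Inner lower edge of the jaw of half a, middle of its width. The jaw is 38 mm wide, 6 mm thick.
- tip_b (a point): The same on half b.
- roll_a (a point): Centre of the rolled edge (radius 4 mm, 34 mm long along y) at the top of the tab of half a; 42 mm above the pivot and 24 mm to the side when the joint reads 0.
- roll_b (a point): The same on half b.
- mug: Bystander: plain plastic mug, 90 mm across, 95 mm high; origin under its centre. Leave alone.
- reagent: Bystander: small brown glass jar with white cap, 48 mm across, 85 mm high; origin under its centre. Leave alone.
- cup: Bystander: clear specimen cup, 60 mm across, 65 mm high; origin under its centre. Leave alone.

How it is judged:
On the way, in this order (a step that is already met when the one before it is completed fails the run):
1. the sliding jaw bears on the chart's foot, which is up against the fixed jaw (jaw pressing with more than 2 N) (contact force between jaw and chart above 2 N and value of joint jaw above 0.0435 m), for 0.2 s.
2. the clip is in the fingers, off its rest (height (world z) of clip above 0.12 m and contact force between the fingers and clip above 1 N and contact force between clip and rest below 0.1 N), for 0.2 s.
At the end, for the whole second after the job is handed in: Fingers grip the clip (over 2 N), open over 0.35 rad, still; tips astride the plate, 1.5 mm clear, 5 mm or more below its top edge, pivot 5 mm above; within 20 mm of the middle, 0.25 rad of square; touching nothing else; chart upright, foot between the jaws, jaw bearing on it (over 0.5 N) (value of joint clip_b above 0.35 rad and ((x of tip_a in the frame of chart above 0.0035 m and x of tip_b in the frame of chart below -0.0035 m) or (x of tip_b in the frame of chart above 0.0035 m and x of tip_a in the frame of chart below -0.0035 m)) and z of each of tip_a, tip_b in the frame of chart below 0.095 m and z of clip in the frame of chart above 0.105 m and y of clip in the frame of chart between -0.02 and 0.02 m and angle between the y axis of clip and the y axis of chart, either way round below 0.25 rad and contact force between the fingers and clip above 2 N and contact force between clip and chart below 0.3 N and contact force between clip and stand below 0.3 N and contact force between clip and rest below 0.3 N and linear speed of clip below 0.03 m/s and contact force between jaw and chart above 0.5 N and value of joint jaw above 0.0435 m and x of chart in the frame of stand between 0.0355 and 0.0405 m and z of chart in the frame of stand below 0.013 m and angle between chart's own z axis and vertical below 0.06 rad); the arm keeps its last pose, push and grip.
It fails at once if the jaw is rammed: more than 40 N on the chart's foot (contact force between jaw and chart above 40 N).
It fails at once if the chart is knocked over (angle between chart's own z axis and vertical above 0.35 rad).
It fails at once if a bystander is disturbed (moved more than 30 mm) (distance of any of mug, reagent, cup from where it was at the start of the episode above 0.03 m).
It also fails if it takes over 54 s, if anything falls off the work surface, if the arm or the gripper's body presses on something with over 40 N, if the wrist force passes 120 N, or if a joint passes its speed limit or range.

ROBOT

A 6-joint arm with a two-finger parallel gripper is mounted at the origin on the work surface. World frame = base frame: x ahead of the robot, y to its left, z up, the work surface at z = 0. Lengths are in m, angles in rad, forces in N, time in s.
With the tool pointing down it reaches from about 0.375 to 0.975 m from the base axis. Payload 3.8 kg.
Tool frame: the origin (TCP) lies on the centre line of the jaws, within the pads' length; the fingertips stand 11 mm ahead of it and the grasp point (between the pads) lies 8 mm behind it; z points along the fingers, y is the line along which they close (so a half turn about z gives the same grasp; the last joint's range is limited). The gripper opens to 88 mm and grips with 3 to 60 N. Pads are 18 mm wide; open, the fingers measure 123 mm over their backs; the gripper's body (75 mm by 187 mm) begins 45 mm behind the grasp point.
Start: joints at [-0.037, 0.264, 1.604, -0, 1.274, -0.037], TCP at [0.675, -0, 0.25] pointing down, gripper open.
Joint ranges: [-2.63, 2.63], [-0.94, 2.18], [0.31, 2.57], [-1.31, 4.45], [0, 2.66], [-2.55, 2.55]. Speed limits (rad/s): [2.57, 2.57, 3.14, 3.14, 3.14, 3.14].

INTERFACE

Orientations are given as a unit quaternion [x, y, z, w].
In Python, from bench import arm, camrig, effector, solver gives the robot as it stands (arm), with the cameras (camrig), the gripper (effector) and the kinematics (solver). Calls block until the motion is done:
- arm.reach(position, orientation): joint-space move of the TCP to a pose.
- arm.line_to(position, frame=None, speed=0.15, max_force=None): straight line of the TCP; frame=None keeps the orientation; speed is the mean speed in m/s. With max_force (N) it stops when the force on the tool has changed by that much, and returns True; else False.
- arm.move_j(angles): joint-space move.
- effector.move_gripper(opening, grasp_force=None): opening from 0.0 (shut) to 1.0 (fully open); grasp_force is the grip in N (None keeps the last); returns when the fingers have stopped.
- arm.sleep(seconds).
- solver.solve_ik(position, orientation): joint angles nearest the present ones, or None.
- camrig.snapshot(name): name is "scene" or "side" or "wrist"; returns a dict with "image" (420x560x3 uint8, blue, green, red), "z_map" (420x560 float32, m along the optical axis (not along the pixel's ray), 0 where there is no reading), "intrinsics" (3x3 intrinsics, pixels), "pose" (4x4, takes a point from camera to world coordinates). Camera axes: x right, y down, z forward; pixel columns grow to the right and rows downward; lengths in m; the calibration is good to about 2 mm. A picture is of the moment at which its call begins.
A pose or a line that the arm cannot do raises arm.PlanningError and nothing moves.
- arm.close_job(): hands the job in; it is judged then, once.
Readings, each from a call of its own:
- arm.current_t(): time.
- arm.current_joint_pos(): joint angles.
- arm.current_joint_velocities(): joint speeds.
- arm.current_joint_torque(): joint torques, N m.
- arm.current_tcp_pos(): TCP position.
- arm.current_tool_rot(): TCP orientation.
- arm.current_ft_force(): force on the tool from outside, world axes, zero at the start.
- arm.current_torque(): the same for the moment, N m.
- arm.current_grip_width(): opening from 0.0 (shut) to 1.0 (fully open).
- arm.current_grasp_force(): force on a finger pad.
Only numpy, scipy, OpenCV 4.12 (cv2) and the standard library are available. Lean on these libraries where they do the work, as an engineer would, in place of code of your own. Each camera call takes 0.05 s, during which the arm holds its last target. There are 200 camera calls.

## Working session

There is one attempt and no reset: what is moved stays moved. The work goes in short steps, each a Python script; the robot and the scene stay as the last script left them, time stands still between calls to the robot, and variables do not carry over. Pictures are saved under pics/ and viewed, at most 10 in all, crops included, and the job is handed in when it is done.

```bash
mkdir -p pics; ls; cat > h.py <<'E'
import numpy as np, cv2
from bench import arm, camrig, effector, solver
def snap(n):
    s=camrig.snapshot(n); return s
def cloud(s):
    z=s["z_map"]; K=np.array(s["intrinsics"]); T=np.array(s["pose"])
    v,u=np.mgrid[:z.shape[0],:z.shape[1]]
    P=np.stack([(u-K[0,2])/K[0,0]*z,(v-K[1,2])/K[1,1]*z,z],-1)
    W=P@T[:3,:3].T+T[:3,3]; W[z<=0]=np.nan
    return W
E
python3 - <<'E'
from h import *
for n in ("scene","side"):
    s=snap(n); cv2.imwrite(f"pics/{n}0.png",s["image"]); np.savez(f"{n}0.npz",**{k:np.array(s[k]) for k in s})
    print(n,np.round(s["pose"],3).tolist(),np.round(s["intrinsics"],1).tolist(), (np.array(s["z_map"])>0).mean())
E
```

```text
bench.py
pics
scene [[0.076, 0.636, -0.768, 1.352], [0.997, -0.063, 0.047, -0.034], [-0.018, -0.769, -0.639, 0.709], [0.0, 0.0, 0.0, 1.0]] [[400.9, 0.0, 274.5], [0.0, 400.9, 211.4], [0.0, 0.0, 1.0]] 0.9959141156462585
side [[0.984, -0.073, 0.163, 0.412], [-0.178, -0.492, 0.852, -1.085], [0.018, -0.867, -0.497, 0.725], [0.0, 0.0, 0.0, 1.0]] [[544.3, 0.0, 289.3], [0.0, 544.3, 210.6], [0.0, 0.0, 1.0]] 0.9960204081632653
```

View pics/scene0.png

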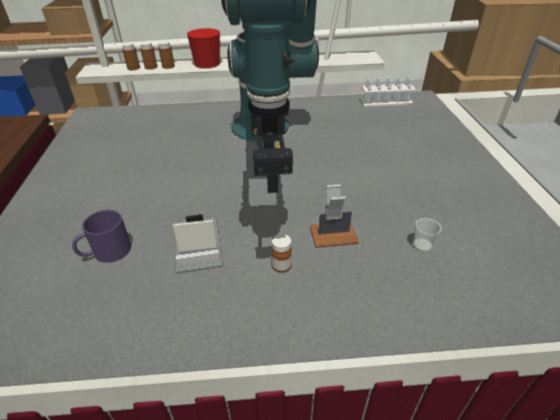

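View pics/side0.png

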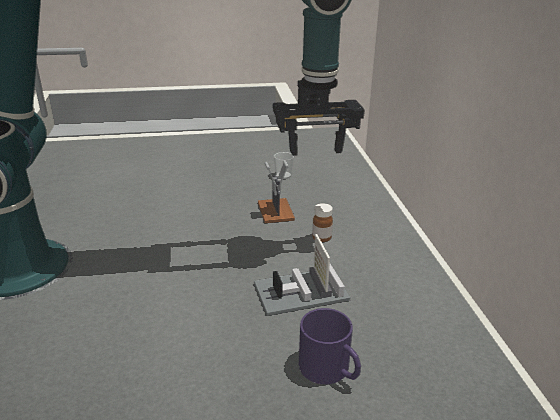

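Scene view: mug (107,237), stand with chart (197,243), jar (282,253), rest with clip (335,220), cup (427,235). Side view: push post (278,284), chart (321,262), clip (277,175).

```bash
cat > m.py <<'E'
from h import *
C={}
for n in ("scene","side"):
    d=np.load(f"{n}0.npz"); W=cloud(d); C[n]=W
    for nm,(a,b) in dict(scene=dict(stand=((165,205),(230,275)),clip=((305,180),(365,250)),jar=((268,232),(297,275)),mug=((75,205),(135,265)),cup=((410,215),(445,255))),
      side=dict(stand=((245,230),(355,315)),clip=((255,150),(300,225)),jar=((312,200),(335,245)))) [n].items():
        P=W[a[1]:b[1],a[0]:b[0]].reshape(-1,3); P=P[np.isfinite(P[:,0])]
        for lo,hi in ((.006,.014),(.025,.04),(.042,.06),(.06,.09),(.09,.115),(.115,.16)):
            q=P[(P[:,2]>lo)&(P[:,2]<hi)]
            if len(q)>5:
                (cx,cy),(w,h),an=cv2.minAreaRect((q[:,:2]*1000).astype(np.float32))
                print(n,nm,lo,len(q),np.round([cx,cy,w,h,an],1),np.round(np.percentile(q,[2,98],axis=0)*1000)[:,:2].tolist())
E
python3 m.py
```

```text
scene stand 0.006 545 [ 610.5 -186.1  183.7  110.1    6.7] [[522.0, -241.0], [703.0, -126.0]]
scene stand 0.025 551 [ 624.4 -184.5  132.    99.     7.1] [[562.0, -223.0], [692.0, -131.0]]
scene stand 0.042 297 [ 604.7 -181.4  106.3   89.3    3.6] [[555.0, -220.0], [658.0, -136.0]]
scene stand 0.06 380 [ 654.5 -178.3    7.5   89.5    4.2] [[650.0, -221.0], [659.0, -136.0]]
scene stand 0.09 298 [ 653.  -178.5    9.9   89.7    5.3] [[649.0, -222.0], [658.0, -135.0]]
scene clip 0.006 642 [610.5 161.1  82.5 110.9   1.5] [[578.0, 107.0], [650.0, 214.0]]
scene clip 0.025 138 [611.7 161.2   6.8  79.    1.2] [[609.0, 122.0], [615.0, 199.0]]
scene clip 0.042 163 [611.5 160.6   6.2  79.5   1.8] [[609.0, 121.0], [615.0, 199.0]]
scene clip 0.06 225 [611.  161.4  18.7  80.    3.4] [[605.0, 125.0], [620.0, 200.0]]
scene clip 0.09 122 [610.4 155.   39.1  32.4  88.8] [[595.0, 136.0], [626.0, 173.0]]
scene clip 0.115 302 [611.8 155.3  56.7  35.7   1. ] [[586.0, 138.0], [639.0, 172.0]]
scene jar 0.006 39 [718.   16.   47.1  19.2  80. ] [[710.0, -4.0], [728.0, 39.0]]
scene jar 0.025 90 [718.6  16.4  46.
[... 1715 characters left out ...]
.0]]
side clip 0.06 159 [649.9 256.4 290.5  56.4  79.7] [[605.0, 117.0], [697.0, 398.0]]
side clip 0.09 104 [616.7 150.1  46.7  27.9  81.2] [[602.0, 129.0], [628.0, 170.0]]
side clip 0.115 106 [613.4 151.5  55.5  43.2   3.8] [[586.0, 131.0], [640.0, 173.0]]
side jar 0.006 42 [700.6   3.1  23.3  48.4  65.8] [[683.0, -10.0], [727.0, 14.0]]
side jar 0.025 102 [ 7.031e+02 -5.000e-01  2.160e+01  4.660e+01  7.610e+01] [[683.0, -11.0], [728.0, 13.0]]
side jar 0.042 143 [704.3   3.5  29.1  46.8  82.6] [[682.0, -10.0], [727.0, 18.0]]
side jar 0.06 274 [674.7 -48.6 186.7  41.4  63. ] [[685.0, -8.0], [725.0, 32.0]]
side jar 0.09 55 [ 653.1 -156.9    5.9   43.8    1.8] [[650.0, -178.0], [656.0, -138.0]]
```

```bash
cat >> h.py <<'E'
from scipy.spatial.transform import Rotation as R
def down(yaw):  # tool z down, tool y axis at heading yaw (world)
    y=np.array([np.cos(yaw),np.sin(yaw),0]); z=np.array([0,0,-1.]); x=np.cross(y,z)
    return R.from_matrix(np.stack([x,y,z],1)).as_quat()
E
python3 - <<'E'
from h import *
print("rot",np.round(R.from_quat(arm.current_tool_rot()).as_matrix(),2).tolist(), arm.current_t(), arm.current_grip_width())
W=cloud(np.load("scene0.npz"))
P=W[205:275,165:230].reshape(-1,3)
q=P[(P[:,2]>.045)&(P[:,2]<.1)&(P[:,0]>.64)&(P[:,0]<.67)]
l=cv2.fitLine((q[:,:2]*1000).astype(np.float32),cv2.DIST_HUBER,0,.01,.01).ravel(); print("chart dir",l, np.degrees(np.arctan2(-l[0],l[1])))
y=np.radians(6); 
Y0=-0.186
arm.reach([0.56,-0.19,0.30],down(np.radians(6)+np.pi/2 - (np.pi if False else 0)))
print(np.round(arm.current_joint_pos(),2))
s=snap("wrist"); cv2.imwrite("pics/w1.png",s["image"]); np.savez("w1.npz",**{k:np.array(s[k]) for k in s}); print(np.round(s["pose"],3).tolist(), arm.current_t())
E
```

```text
rot [[0.0, 1.0, -0.0], [1.0, -0.0, 0.0], [0.0, -0.0, -1.0]] 0.1 0.9984070622271011
chart dir [ 6.7387216e-02 -9.9772692e-01  6.5421417e+02 -1.7876529e+02] -176.13606
[-0.37  0.08  1.73  0.    1.34 -2.04]
[[-0.105, 0.951, 0.29, 0.485], [0.994, 0.1, 0.03, -0.198], [-0.0, 0.291, -0.957, 0.435], [0.0, 0.0, 0.0, 1.0]] 1.9
```

View pics/w1.png

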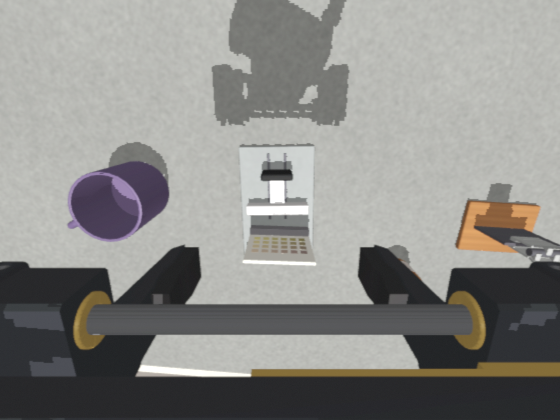

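Wrist view: base plate (278,205), black post (277,175), sliding jaw (278,210), chart top edge (280,262), rest (500,230).

```bash
python3 - <<'E'
from h import *
d=np.load("w1.npz"); W=cloud(d); I=d["image"]
P=W[140:268,232:325]; 
P=P.reshape(-1,3)
for nm,lo,hi,x0,x1 in (("post",.047,.057,.5,.62),("jaw",.028,.036,.56,.64),("base",.007,.013,.4,.8),("plate",.106,.114,.6,.7),("foot",.02,.03,.6,.7),("floor",-.01,.005,.4,.8)):
    q=P[(P[:,2]>lo)&(P[:,2]<hi)&(P[:,0]>x0)&(P[:,0]<x1)]
    if len(q)<4: print(nm,len(q)); continue
    (cx,cy),(w,h),an=cv2.minAreaRect((q[:,:2]*1000).astype(np.float32))
    print(nm,len(q),np.round([cx,cy,w,h,an,np.median(q[:,2])*1000],1),np.round(np.percentile(q[:,:2],[1,99],axis=0)*1000).tolist())
E
```

```text
post 249 [ 557.7 -193.1    9.4   43.     6.    51.9] [[551.0, -214.0], [564.0, -172.0]]
jaw 609 [ 616.4 -187.5   89.2   41.9   86.8   32.3] [[599.0, -231.0], [620.0, -144.0]]
base 4621 [ 603.2 -187.9  165.8  110.1    6.9   10.4] [[519.0, -248.0], [669.0, -131.0]]
plate 324 [ 652.8 -179.6    5.4   88.3    4.   110. ] [[648.0, -223.0], [657.0, -136.0]]
foot 615 [ 625.6 -183.8   52.6   93.8    4.3   26.1] [[600.0, -227.0], [653.0, -136.0]]
floor 3357 [ 6.164e+02 -1.861e+02  2.075e+02  1.533e+02  6.100e+00  4.000e-01] [[509.0, -261.0], [723.0, -104.0]]
```

```bash
python3 - <<'E'
from h import *
yaw=np.radians(6.7); u=np.array([np.cos(yaw),np.sin(yaw),0]); rear=np.array([.5527,-.1937,.040])
q=down(yaw+np.pi/2)
effector.move_gripper(0.0,10)
p=rear-u*.030
arm.reach(p+[0,0,.08],q); arm.line_to(p,speed=.1)
print("t",arm.current_t(),arm.current_ft_force())
def adv(s): return (arm.current_tcp_pos()-rear)@u*1000
print(arm.line_to(rear+u*(-.009+.028),speed=.03,max_force=12),adv(0),np.round(arm.current_ft_force(),1))
arm.sleep(.1)
print(arm.line_to(rear+u*(-.009+.050),speed=.01,max_force=10),adv(0),np.round(arm.current_ft_force(),1))
arm.sleep(.5)
print(adv(0),np.round(arm.current_ft_force(),1),arm.current_t())
E
```

```text
t 4.9167 [0.22233577 0.08751706 1.01286753]
False 18.748264288740017 [-3.7 -0.1  2.6]
True 24.029641255037067 [-0.7 -0.1  0.6]
21.75283934386168 [-0.2 -0.   0.7] 8.3083
```

```bash
python3 - <<'E'
from h import *
yaw=np.radians(6.7); u=np.array([np.cos(yaw),np.sin(yaw),0]); rear=np.array([.5527,-.1937,.040])
def adv(): return (arm.current_tcp_pos()-rear)@u*1000
a0=adv(); tgt=a0
for i in range(16):
    tgt+=0.5
    arm.line_to(rear+u*tgt/1000,speed=.01); arm.sleep(.05)
    f=-np.array(arm.current_ft_force())@u
    print(round(tgt,2),round(adv(),2),round(f,1))
    if f>9: break
arm.sleep(.4); print(adv(),-np.array(arm.current_ft_force())@u,arm.current_t())
s=snap("side"); cv2.imwrite("pics/s2.png",cv2.resize(s["image"][200:330,230:370],None,fx=4,fy=4)); np.savez("s2.npz",**{k:np.array(s[k]) for k in s})
E
```

```text
22.25 22.31 0.3
22.75 22.72 -0.6
23.25 23.29 -0.6
23.75 23.81 0.2
24.25 24.29 -0.2
24.75 24.44 1.8
25.25 24.47 4.2
25.75 24.47 7.1
26.25 24.49 8.3
26.75 24.5 9.5
24.476524057718027 10.127632490332326 11.8167
```

View pics/s2.png

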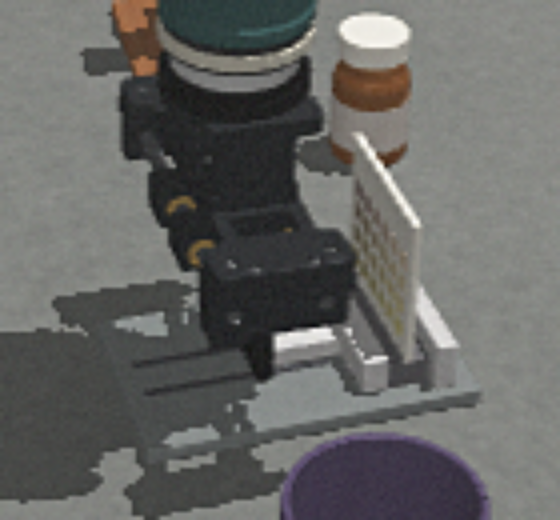

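The crop shows the foot squeezed between sliding jaw (370,365) and fixed jaw (440,355), chart upright. The post no longer moves at 10 N. I'll back off and look at the clip.

```bash
python3 - <<'E'
from h import *
yaw=np.radians(6.7); u=np.array([np.cos(yaw),np.sin(yaw),0])
p=np.array(arm.current_tcp_pos())
arm.line_to(p-u*.02,speed=.06); arm.line_to(p-u*.02+[0,0,.16],speed=.2)
s=snap("wrist"); np.savez("w2.npz",**{k:np.array(s[k]) for k in s}); W=cloud(s)
P=W.reshape(-1,3)
P=P[(P[:,0]>.5)&(P[:,0]<.72)&(P[:,1]>-.26)&(P[:,1]<-.1)]
def rep(P,L):
  for nm,lo,hi in L:
    q=P[(P[:,2]>lo)&(P[:,2]<hi)]
    if len(q)<4: print(nm,len(q)); continue
    (cx,cy),(w,h),an=cv2.minAreaRect((q[:,:2]*1000).astype(np.float32))
    print(nm,len(q),np.round([cx,cy,w,h,an,np.median(q[:,2])*1000],1),np.round(np.percentile(q[:,:2],[1,99],axis=0)*1000).tolist())
rep(P,(("post",.047,.056),("jaw",.03,.034),("platetop",.106,.114),("plate",.06,.1)))
effector.move_gripper(1.0)
arm.reach([.56,.155,.27],down(np.radians(1.2)))
print(np.round(arm.current_joint_pos(),2))
s=snap("wrist"); cv2.imwrite("pics/w3.png",s["image"]); np.savez("w3.npz",**{k:np.array(s[k]) for k in s}); W=cloud(s); P=W.reshape(-1,3)
P=P[(P[:,0]>.56)&(P[:,0]<.66)&(P[:,1]>.1)&(P[:,1]<.21)]
rep(P,(("foot",.006,.014),("fin",.03,.06),("fintop",.07,.08),("tabs",.115,.16),("rolls",.136,.15)))
q=P[P[:,2]>.136]; 
for sgn in(1,-1):
    r=q[(q[:,0]-.6115)*sgn>0]; print(sgn,np.round(np.median(r,0)*1000,1),np.round(np.percentile(r,[2,98],axis=0)*1000,1).tolist() if len(r) else 0)
print(arm.current_t())
E
```

```text
post 406 [ 592.  -189.9    9.4   43.     6.8   51.8] [[586.0, -211.0], [598.0, -169.0]]
jaw 85 [ 614.1 -186.8   54.2   87.8    6.8   31.8] [[586.0, -227.0], [646.0, -140.0]]
platetop 0
plate 14 [ 660.9 -179.7    1.2    1.1    8.7   67.4] [[660.0, -180.0], [661.0, -179.0]]
[ 0.23  0.08  1.79 -0.    1.28  0.21]
foot 2753 [611.  157.7  79.9 105.9   1.7  10.4] [[571.0, 106.0], [649.0, 209.0]]
fin 90 [608.7 159.8  79.5   3.8  89.6  43.4] [[607.0, 163.0], [610.0, 199.0]]
fintop 186 [609.2 159.5  79.6  15.4  85.4  75. ] [[603.0, 120.0], [616.0, 199.0]]
tabs 1223 [610.7 153.6  55.8  34.8   2.3 140.7] [[583.0, 137.0], [638.0, 171.0]]
rolls 654 [610.7 153.6  55.8  34.8   2.3 143.5] [[583.0, 136.0], [638.0, 172.0]]
1 [617.2 179.  343.6] [[611.6, 147.5, 144.4], [637.6, 190.2, 360.6]]
-1 [591.2 178.  350.8] [[561.2, 153.4, 264.3], [611.4, 186.8, 365.4]]
16.725
```

View pics/w3.png

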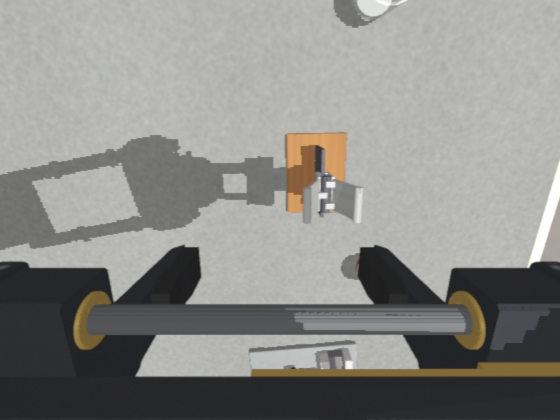

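Wrist view: rest (316,172), clip pivot (326,190), rolled edges at (307,205) and (358,205). Post has advanced 34.5 mm, so the jaw stayed shut. Grasping the clip.

```bash
python3 - <<'E'
from h import *
q=down(np.radians(1.6)); c=np.array([.6112,.1545,.132])
arm.reach(c+[0,0,.07],q); arm.line_to(c,speed=.08)
print(np.round(arm.current_ft_force(),1),arm.current_t())
for o in (.66,.5,.4,.0):
    effector.move_gripper(o,16); print(o,round(arm.current_grip_width()*88,1),round(arm.current_grasp_force(),1),np.round(arm.current_ft_force(),1))
s=snap("side"); cv2.imwrite("pics/s3.png",cv2.resize(s["image"][110:240,220:360],None,fx=4,fy=4)); print(arm.current_t())
E
```

```text
[ 0.4 -0.1  0.1] 18.1833
0.66 57.9 0.0 [ 1.5  0.5 -0.4]
0.5 44.0 6.4 [-0.1  0.5 -1.5]
0.4 35.4 8.3 [ 0.4 -0.5 -0.9]
0.0 26.0 15.9 [ 0.5  1.1 -1. ]
19.8833
```

View pics/s3.png

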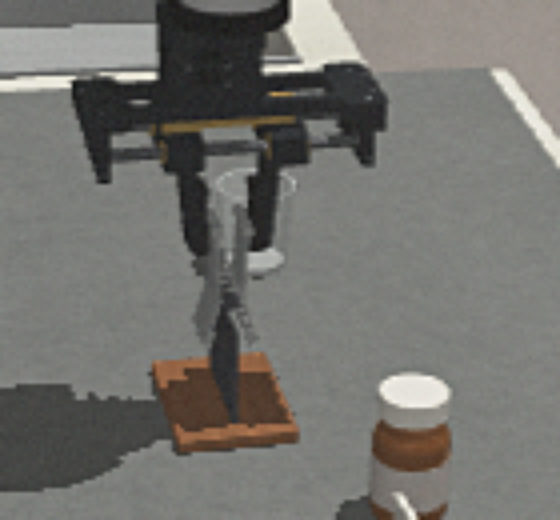

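The clip is open in the fingers, with its jaws astride the fin at about (225,320). Lifting, carrying it clear, then measuring it.

```bash
python3 - <<'E'
from h import *
c=np.array(arm.current_tcp_pos())
arm.line_to(c+[0,0,.10],speed=.12); arm.sleep(.3)
print(round(arm.current_grip_width()*88,1),round(arm.current_grasp_force(),1))
yaw=np.radians(6.7)
arm.reach([.66,-.1785,.26],down(yaw)); arm.sleep(.2)
print(np.round(arm.current_tcp_pos(),4),arm.current_t())
for n in ("scene","side"):
    s=snap(n); np.savez(n+"4.npz",**{k:np.array(s[k]) for k in s}); W=cloud(s)
    K=np.array(s["intrinsics"]);T=np.array(s["pose"]); pc=T[:3,:3].T@(np.array([.66,-.18,.17])-T[:3,3]); uv=(K@pc/pc[2])[:2]; print(n,uv)
    x,y=uv.astype(int); I=s["image"][max(0,y-75):y+75,max(0,x-70):x+70]; cv2.imwrite(f"pics/{n}4.png",cv2.resize(I,None,fx=4,fy=4))
    P=W.reshape(-1,3); P=P[(abs(P[:,0]-.66)<.06)&(abs(P[:,1]+.18)<.06)]
    ex=np.array([np.cos(yaw),np.sin(yaw)]); ey=np.array([-ex[1],ex[0]])
    tc=arm.current_tcp_pos()[:2]
    for z in np.arange(.06,.28,.008):
        k=P[(P[:,2]>=z)&(P[:,2]<z+.008)]
        if len(k)>3:
            a=(k[:,:2]-tc)@ex*1000;b=(k[:,:2]-tc)@ey*1000; print(round(z,3),len(k),np.round([a.min(),a.max(),b.min(),b.max()],1))
E
```

```text
26.5 15.9
[ 0.6602 -0.177   0.2599] 22.6417
scene [187.51808083 203.76565138]
0.06 109 [ -0.9   7.5 -43.5  44.7]
0.068 96 [  1.1   7.5 -44.6  43.3]
0.076 100 [  0.9   6.5 -43.6  44. ]
0.084 110 [  0.8   6.4 -44.3  44.7]
0.092 95 [  0.7   6.6 -44.9  43.5]
0.1 115 [ -2.5   8.3 -44.8  44.6]
0.108 64 [ -0.5   6.6 -44.4  44.9]
0.18 4 [ 12.3  15.5 -10.1   8.9]
0.188 66 [-15.2  18.  -17.   20.4]
0.196 73 [-16.6  16.2 -16.7  20. ]
0.204 66 [  5.7  13.8 -17.3  20.4]
0.212 69 [  1.5  12.1 -17.6  19.8]
0.22 67 [ -9.9  11.2 -18.7  20.9]
0.228 52 [ -7.2  10.7 -15.2  18. ]
0.236 34 [-12.6  10.8 -15.5  18.3]
0.244 28 [  7.5  26.1 -14.7  18.1]
0.252 50 [  8.8  29.3 -15.2  17.7]
0.26 53 [  8.1  29.6 -15.5  18.2]
0.268 38 [26.1 31.2 -8.7 11.5]
side [325.46496719 219.26676015]
0.06 51 [  0.9   7.1 -48.8  38.5]
0.068 58 [  0.9   6.8 -50.2  40.8]
0.076 60 [  1.1   6.  -49.8  40.1]
0.084 61 [  1.1   5.9 -49.8  42.9]
0.092 57 [  1.6   5.3 -48.6  42.6]
0.1 67 [  1.8   8.4 -50.2  37.2]
0.108 53 [  1.7   7.7 -50.3  41.8]
0.18 5 [-15.6  15.8 -21.1  17.5]
0.188 75 [-17.7  18.3 -23.4  17.3]
0.196 65 [-15.8  15.8 -23.1  15.8]
0.204 48 [-12.4  13.6 -23.4  17.7]
0.212 60 [-12.2  12.3 -23.3  19.6]
0.22 92 [ -8.9  11.3 -23.8  14.3]
0.228 56 [ -8.8  12.2 -20.4  13. ]
0.236 52 [ -8.5  12.1 -19.8  19.2]
0.244 68 [-22.8  28.3 -21.4  14.7]
0.252 110 [-25.8  29.4 -21.4  15.5]
0.26 104 [-26.4  29.5 -20.9  11.8]
0.268 135 [-27.   30.8 -20.4  15.1]
0.276 81 [-28.   31.7 -15.3   5.7]
```

```bash
python3 -c "
import cv2,numpy as np
a=cv2.imread('pics/scene4.png');b=cv2.imread('pics/side4.png');h=min(a.shape[0],b.shape[0]);c=np.hstack([a[:h],b[:h]]);print(c.shape);cv2.imwrite('pics/c4.png',cv2.resize(c,(800,int(h*800/c.shape[1]))))"
```

```text
(600, 1120, 3)
```

View pics/c4.png

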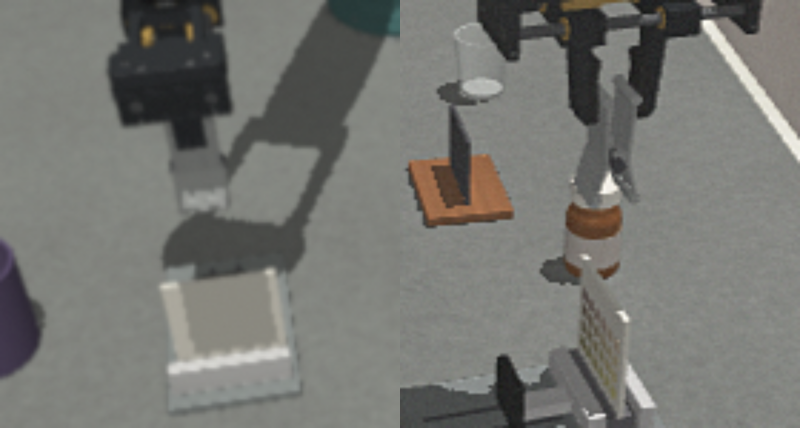

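The clip hangs squarely in the fingers, tips at z≈0.185, symmetric about the TCP. The plate is 3.9 mm further along stand x, and the y offset is under 2 mm. Shifting over and lowering.

```bash
python3 - <<'E'
from h import *
yaw=np.radians(6.7); ex=np.array([np.cos(yaw),np.sin(yaw),0]); ey=np.array([-ex[1],ex[0],0])
p=np.array(arm.current_tcp_pos()); tgt=p+ex*.0036-ey*.0015
arm.line_to(tgt,speed=.03); print(np.round((np.array(arm.current_tcp_pos())-tgt)*1000,1))
hit=arm.line_to(tgt-[0,0,.06],speed=.06,max_force=6)
hit=hit or arm.line_to(tgt-[0,0,.088],speed=.025,max_force=5)
arm.sleep(.4); print(hit,np.round((np.array(arm.current_tcp_pos())-tgt)*1000,1),arm.current_grip_width()*88,arm.current_grasp_force(),np.round(arm.current_ft_force(),1),arm.current_t())
tc=np.array(arm.current_tcp_pos())[:2]
out=[]
for n in ("scene","side"):
    s=snap(n); W=cloud(s); K=np.array(s["intrinsics"]);T=np.array(s["pose"]); pc=T[:3,:3].T@(np.array([.66,-.18,.11])-T[:3,3]); x,y=(K@pc/pc[2])[:2].astype(int)
    out.append(cv2.resize(s["image"][y-60:y+60,x-40:x+40],None,fx=5,fy=5))
    P=W.reshape(-1,3); P=P[(abs(P[:,0]-.66)<.05)&(abs(P[:,1]+.18)<.06)]
    for z in np.arange(.076,.14,.006):
        k=P[(P[:,2]>=z)&(P[:,2]<z+.006)]
        if len(k)>3:
            a=(k[:,:2]-tc)@ex[:2]*1000;b=(k[:,:2]-tc)@ey[:2]*1000; print(n,round(z,3),len(k),np.round([a.min(),np.median(a),a.max(),b.min(),b.max()],1))
cv2.imwrite("pics/c5.png",np.hstack(out))
E
```

```text
[ 0.2  0.2 -0. ]
False [  0.   -0.  -87.9] 26.996500512504657 15.865038111805916 [ 0.2  0.3 -0.2] 25.8417
scene 0.076 71 [ -3.4   0.2   3.7 -41.8  45.7]
scene 0.082 73 [ -2.7   0.4   3.3 -43.   46.4]
scene 0.088 41 [ -2.7   0.2   2.5 -42.   44.8]
scene 0.094 51 [ -2.    0.2  13.6 -42.9  45.5]
scene 0.1 85 [-14.5   2.2  17.5 -42.   46. ]
scene 0.106 101 [-12.9   2.   16.8 -43.   46.7]
scene 0.112 45 [  7.8  11.5  15.1 -17.5  20. ]
scene 0.118 42 [  6.8  10.4  13.6 -17.   18.5]
scene 0.124 45 [  4.9   8.7  11.8 -18.   19.7]
scene 0.13 44 [ -9.6   7.6  10.8 -18.8  21. ]
scene 0.136 34 [ -8.3   8.4  11.7 -16.4  18.9]
side 0.076 28 [ -1.8  -0.6   2.5 -46.9   3.7]
side 0.082 31 [ -3.   -0.6   3.8 -47.3   2. ]
side 0.088 22 [ -1.7  -0.2   2.5 -44.5   0.4]
side 0.094 34 [-15.7  -0.4  17.9 -47.9  14.2]
side 0.1 66 [-17.   -0.8  18.  -47.2  18.7]
side 0.106 99 [-17.3  -0.   17.8 -48.4  46.6]
side 0.112 37 [-15.  -11.3  15.8 -20.1  17.5]
side 0.118 31 [-12.5  -9.8  12.2 -23.   16.8]
side 0.124 39 [-10.8  -8.   11.5 -23.8  17.2]
side 0.13 58 [ -9.6  -2.3  10.1 -26.   16.3]
side 0.136 60 [ -9.1   5.4  11.4 -23.6  16.8]
```

View pics/c5.png

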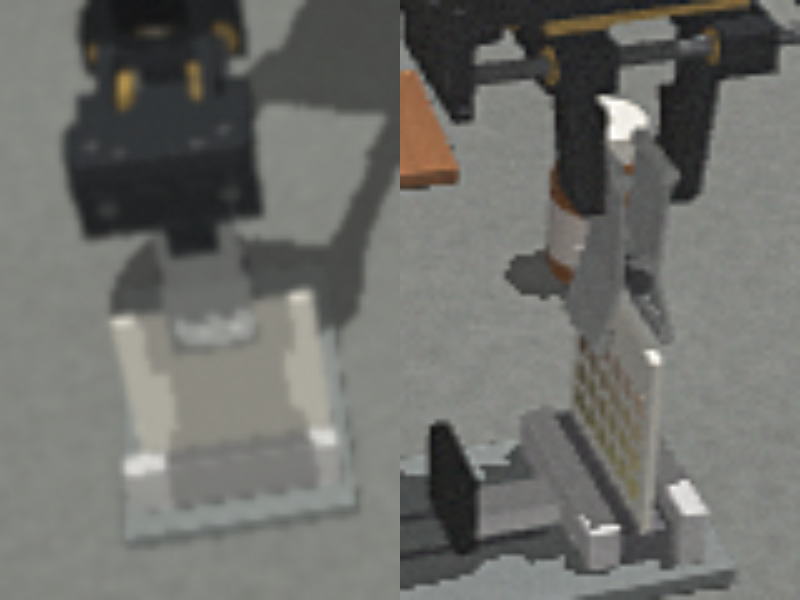

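The clip jaws straddle the middle of the top edge, at about (210,330) in the scene crop and (580,330)/(665,330) in the side crop. The plate is centred in the gap, the chart is upright, and nothing is touching. Handing in.

```bash
python3 -c "
from bench import arm, camrig, effector, solver
print(arm.current_grasp_force(),arm.close_job())"
```

```text
the job is handed in; nothing more can be done
15.865001678466797 None
```

I handed the job in at about 26 s of the 54 s allowed: the jaw is shut on the chart's foot, and the clip is held wide open astride the middle of the top edge, touching nothing; hand-in returned no verdict, and the jaw's hold on the foot since I let go was checked only by camera, not by force.

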